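# Feel a drilled aluminium strip for burrs

## Robot

A 6-joint arm with a two-finger parallel gripper is mounted at the origin on the work surface. World frame = base frame: x ahead of the robot, y to its left, z up, the work surface at z = 0. Lengths are in m, angles in rad, forces in N, time in s.
With the tool pointing down it reaches from about 0.25 to 0.725 m from the base axis. Payload 9.7 kg.
Tool frame: the origin (TCP) lies at the very end of the fingers, on their centre line; the grasp point (between the pads) lies 19 mm behind it; z points along the fingers, y is the line along which they close (so a half turn about z gives the same grasp; the last joint's range is limited). The gripper opens to 85 mm and grips with 20 to 120 N. Pads are 22 mm wide; open, the fingers measure 114 mm over their backs; the gripper's body (76 mm by 85 mm) begins 54 mm behind the grasp point. The pads swing forward as they close: fully open they stand 13 mm farther back than shut.
Start: joints at [-1.131, 0.087, 0.176, 1.66, 0, 1.571], TCP at [0.234, -0.498, 0.231] pointing down, gripper open.
Joint ranges: [-3.13, 3.13], [-0.85, 1.81], [-1.15, 1.24], [-2.2, 2.28], [-1.44, 1.52], [-3.14, 3.14]. Speed limits (rad/s): [2.22, 2.22, 2.57, 3.14, 3.14, 3.14].

## Interface

Orientations are given as [roll, pitch, yaw] about the fixed x, y, z axes, in that order (R = Rz(yaw) Ry(pitch) Rx(roll)).
In Python, from plant import bot gives the robot as it stands.
- The arm moves only by the tool arm_command, never from a script. Its argument "rows" is a list of rows, each an object with "translation": the shift along the tool's x, y, z in cm, a list of three; "twist": the turn about the tool's z in degrees. In form: [{"translation": [tx, ty, tz], "twist": twist}, ...]. A call has 1 to 20 rows; each row is the pose to reach, as a shift and turn from the pose commanded when the call began, along the tool's axes at that moment; what a row does not reach only later rows make up. A row lasts 1/12 s, in which the tool goes at most 41.7 mm and 7.16 degrees, less where a joint would pass 70% of its speed; a pose out of reach is approached as far as the arm can. A call with a gripper value outside its range is refused whole. "fingers" is the finger opening in cm, from 0 to 8.54, set as the call begins (left out, the last holds). The fingers move at their own pace and stop on an object; "newtons" is the grip in N (left out, the last holds). Time passes only in rows, so rows that repeat a pose let the fingers close. It gives the time, the measured TCP pose, the force, the opening and the grip force at its end, in the units of the state.
- bot.read_state(): the state, without advancing time (a new reading comes with each control period).
- bot.get_image(name): name is "scene" or "top"; returns a dict with "color" (400x640x3 uint8, red, green, blue), "fx", "fy", "cx", "cy" (pixels), "k1" (the pictures are not rectified: a ray, as slopes to the right and down, at radius r is drawn at 1 + k1 r^2 times it, then the intrinsics apply), "position" and "attitude" of the camera in the world. Camera axes: x right, y down, z forward; pixel columns grow to the right and rows downward; lengths in m; the calibration is good to about 2 mm. A picture is of the moment at which its call begins. There is no depth.
- bot.job_done(): hands the job in; it is judged then, once.
Trained networks look in a picture, given as the dict that the camera call returned (one of the last four; its "shot" number tells which), for a name from the list of things; names that differ only in an ending like _2 or _b are one class to them, and where a whole thing is asked for, a point or a joint stands for the part that bears it (a point fixed in the world has none). Each returns a list of dicts, best first, with "confidence" (0 to 1); they miss things now and then, are a little off and sometimes report something else, mostly with a low value. They report only what shows in the picture. A call takes as long as a camera call.
- bot.trace(target, picture): "region" (400x640 bool, what is visible of it) and "bbox" ([left, top, width, height] in pixels, round what is visible of it).
The state is a dict: "time_s": time; "joint_positions": joint angles; "dq": joint speeds; "effort": joint torques, N m; "tcp_pos": TCP position; "tcp_rot": TCP orientation; "force": force on the tool from outside, world axes, zero at the start; "wrist_torque": the same for the moment, N m; "grip_width": finger opening in m; "finger_force": force on a finger pad.
Only numpy, scipy, OpenCV 4.12 (cv2) and the standard library are available. Lean on these libraries where they do the work, as an engineer would, in place of code of your own. Each camera call takes 0.05 s, during which the arm holds its last target. There are 200 camera calls.

## Task

The cranked aluminium strip in the sprung cradle has just been drilled and must be felt for burrs: with the fingers closed, touch it at the hole nearest the black clamp knob and run the fingertips lightly along its top, over all seven holes in order round the bend, to the last hole by the free end. Finish there and hold: the program ends with the fingertips still resting lightly on that last hole. Be gentle - do not push the strip down onto its stops, do not pinch or lift it, and leave the loose things around it where they are.

Things in the scene. Friction and masses are not known exactly. Their poses are not given: they have to be found in the camera images.
- cradle: the checking cradle, fixed to the bench: grey base plate 300 x 120 x 12 mm with two short posts that carry the sprung strip; origin under the plate's centre, x along its long side, z up; it may face any way (full turn). The strip's longer, clamped leg is on its -x side. All of it but the clamp knob is lower than the strip's top.
- strip (a joint): the strip: flat aluminium 22 mm wide, 8 mm thick, level top 74 mm above the bench, two legs with a 44 degree bend; black clamp knob (26 mm across, 26 mm tall) on top 50 mm beyond hole 1; free end 16 mm past hole 7. Value: how far it is pressed down, m: 0 untouched, stop at 0.020, negative if lifted; it sinks level, 2 mm per newton, and springs back
- hole1 (a point): hole 1 of 7, the one nearest the clamp knob: centre of a countersunk hole 10 mm across (flush, a dark spot in a bright ring), on the strip's centre line, at the level of its top; neighbours are 28 mm apart; moves down with the strip; axes as the cradle's
- hole2 (a point): hole 2 of 7: centre of a countersunk hole 10 mm across (flush, a dark spot in a bright ring), on the strip's centre line, at the level of its top; neighbours are 28 mm apart; moves down with the strip; axes as the cradle's
- hole3 (a point): hole 3 of 7: centre of a countersunk hole 10 mm across (flush, a dark spot in a bright ring), on the strip's centre line, at the level of its top; neighbours are 28 mm apart; moves down with the strip; axes as the cradle's
- hole4 (a point): hole 4 of 7, the one at the bend: centre of a countersunk hole 10 mm across (flush, a dark spot in a bright ring), on the strip's centre line, at the level of its top; neighbours are 28 mm apart; moves down with the strip; axes as the cradle's
- hole5 (a point): hole 5 of 7: centre of a countersunk hole 10 mm across (flush, a dark spot in a bright ring), on the strip's centre line, at the level of its top; neighbours are 28 mm apart; moves down with the strip; axes as the cradle's
- hole6 (a point): hole 6 of 7: centre of a countersunk hole 10 mm across (flush, a dark spot in a bright ring), on the strip's centre line, at the level of its top; neighbours are 28 mm apart; moves down with the strip; axes as the cradle's
- hole7 (a point): hole 7 of 7, the last, by the free end: centre of a countersunk hole 10 mm across (flush, a dark spot in a bright ring), on the strip's centre line, at the level of its top; neighbours are 28 mm apart; moves down with the strip; axes as the cradle's
- tube_offcut: a cardboard tube offcut standing upright, 60 mm across, 85 mm tall; origin under its centre; loose, to be left alone
- screw_can: a closed tin can, 60 mm across, 65 mm tall; origin under its centre; loose, to be left alone
- screwdriver: a screwdriver lying flat; loose, to be left alone
- wrench: a steel wrench lying flat; loose, to be left alone
- bar_offcut: a short square aluminium bar offcut lying flat, 90 x 25 x 25 mm; origin under its centre; loose, to be left alone
- collar: a small stepped steel collar standing on its wide side, 44 mm across, 34 mm tall; origin under its centre; loose, to be left alone

How it is judged:
By the outcome, as a careful person would: the job done as asked, in the order asked, and still so for the second after the job is handed in, while the arm keeps its last pose, push and grip.
It also fails if it takes over 42 s, if anything falls off the work surface, if the arm or the gripper's body presses on something with over 40 N, if the wrist force passes 120 N, or if a joint passes its speed limit or range.

## Working session

There is one attempt and no reset: what is moved stays moved. The work goes in short steps, Python scripts to look and compute and a tool call to move; the robot and the scene stay as the last step left them, time stands still between calls to the robot, and variables do not carry over. Pictures are saved under pics/ and viewed, at most 10 in all, crops included, and the job is handed in when it is done.

Besides the shell and the picture viewer there is one more tool, called after "Request:" as name(argument=value, ...), one argument or row to a line, values as JSON. arm_command: Moves the arm, as the interface text tells. Its arguments: {"type":"object","properties":{"rows":{"type":"array","items":{"type":"object","properties":{"translation":{"type":"array","items":{"type":"number"}},"twist":{"type":"number"}}}},"fingers":{"type":"number"},"newtons":{"type":"number"}},"required":["rows"]}

```bash
mkdir -p pics
cat > h.py <<'E'
import numpy as np,cv2
from plant import bot
from scipy.spatial.transform import Rotation as R
def rot(a):
    a=np.array(a,float)
    if a.shape==(3,3): return a
    return R.from_euler('xyz',a).as_matrix() if a.size==3 else R.from_quat(a).as_matrix()
def proj(im,P):
    c=(np.atleast_2d(P)-im['position'])@rot(im['attitude']); s=c[:,:2]/c[:,2:]
    s=s*(1+im['k1']*(s**2).sum(1,keepdims=True)); return s*[im['fx'],im['fy']]+[im['cx'],im['cy']]
def unproj(im,uv,z):
    d=(np.atleast_2d(uv)-[im['cx'],im['cy']])/[im['fx'],im['fy']]; s=d.copy()
    for _ in range(20): s=d/(1+im['k1']*(s**2).sum(1,keepdims=True))
    r=np.c_[s,np.ones(len(s))]@rot(im['attitude']).T; p=np.array(im['position'])
    return p+r*((z-p[2])/r[:,2:])
E
python3 - <<'E'
from h import *
print(bot.read_state())
for n in('top','scene'):
    im=bot.get_image(n); cv2.imwrite(f'pics/{n}.png',im['color'][:,:,::-1])
    print(n,{k:v for k,v in im.items() if k!='color'})
    for t in['strip']+['hole%d'%i for i in range(1,8)]+['tube_offcut','screw_can','bar_offcut','collar']:
        for r in bot.trace(t,im)[:2]:
            v,u=np.nonzero(r['region']); c=[u.mean(),v.mean()]
            print(t,round(r['confidence'],2),r['bbox'],np.round(c,1),unproj(im,c,.074).round(3)[0])
E
```

```text
{'time_s': 0.0, 'joint_positions': array([-1.13098960e+00,  8.74436506e-02,  1.75146278e-01,  1.65981521e+00,
        2.93127960e-05,  1.57077700e+00]), 'dq': array([-0.00074934,  0.0009223 , -0.00203069,  0.00085136, -0.00080116,
       -0.00138743]), 'effort': array([-2.21749819e-03, -5.20389247e+01,  4.64800858e+01,  1.61794620e-02,
       -6.77788125e-05, -1.00398734e-05]), 'tcp_pos': array([ 0.23407899, -0.49744452,  0.23059834]), 'tcp_rot': array([-3.14027640e+00, -2.93382083e-05,  4.39826017e-01]), 'force': array([-0.19631902,  0.67921292, -0.31731992]), 'wrist_torque': array([-0.06882909,  0.00126167,  0.01174324]), 'finger_force': 0.0, 'grip_width': 0.08551143075757485}
top {'fx': 508.61115274629196, 'fy': 508.61115274629196, 'cx': 311.9609203365875, 'cy': 195.81825106787693, 'k1': -0.02365100179084227, 'position': array([0.43458208, 0.06290052, 1.15520624]), 'attitude': array([-3.02000289,  0.00892438, -1.56683509]), 'shot': 1}
strip 0.71 [262.2, 128.0, 42.7, 107.0] [286.7 181. ] [0.599 0.127 0.074]
hole1 0.72 [264.4, 129.8, 40.4, 110.3] [287.1 182.7] [0.595 0.127 0.074]
ho
[... 1347 characters left out ...]
99.1] [0.618 0.13  0.074]
hole5 0.59 [320.2, 163.7, 73.5, 62.4] [351.5 199.1] [0.618 0.13  0.074]
hole6 0.59 [320.2, 163.7, 73.5, 62.4] [351.5 199.1] [0.618 0.13  0.074]
hole7 0.59 [320.2, 163.7, 73.5, 62.4] [351.5 199.1] [0.618 0.13  0.074]
tube_offcut 0.95 [362.5, 159.5, 26.1, 43.7] [373.5 181.3] [0.593 0.205 0.074]
screw_can 0.77 [250.3, 171.9, 27.3, 34.9] [262.2 189.2] [ 0.496 -0.036  0.074]
screw_can 0.37 [317.2, 161.6, 73.9, 63.7] [351.5 198.8] [0.618 0.13  0.074]
bar_offcut 0.73 [303.0, 249.0, 39.5, 43.1] [323.3 270.6] [ 0.756 -0.013  0.074]
collar 0.78 [335.0, 156.7, 15.5, 17.0] [342.1 166.4] [0.513 0.166 0.074]
collar 0.17 [318.9, 162.3, 72.8, 62.5] [351.8 199. ] [0.618 0.131 0.074]
```

Run:
```python
import cv2
a=cv2.imread('pics/top.png')[110:260,220:380]; cv2.imwrite('pics/topc.png',cv2.resize(a,None,fx=5,fy=5,interpolation=cv2.INTER_CUBIC)[:600])
a=cv2.imread('pics/scene.png')[140:260,260:420]; cv2.imwrite('pics/scenec.png',cv2.resize(a,None,fx=5,fy=5,interpolation=cv2.INTER_CUBIC))
```

```text
(no output)
```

View pics/topc.png

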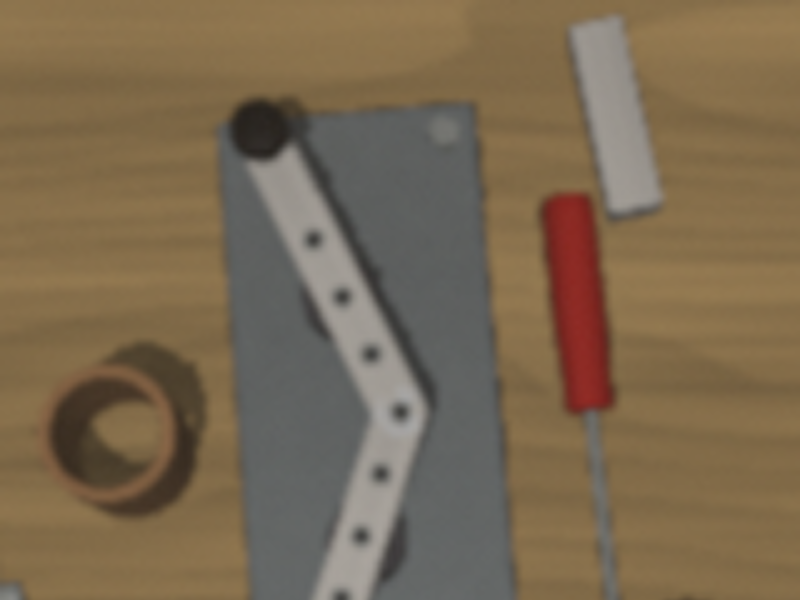

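View pics/scenec.png

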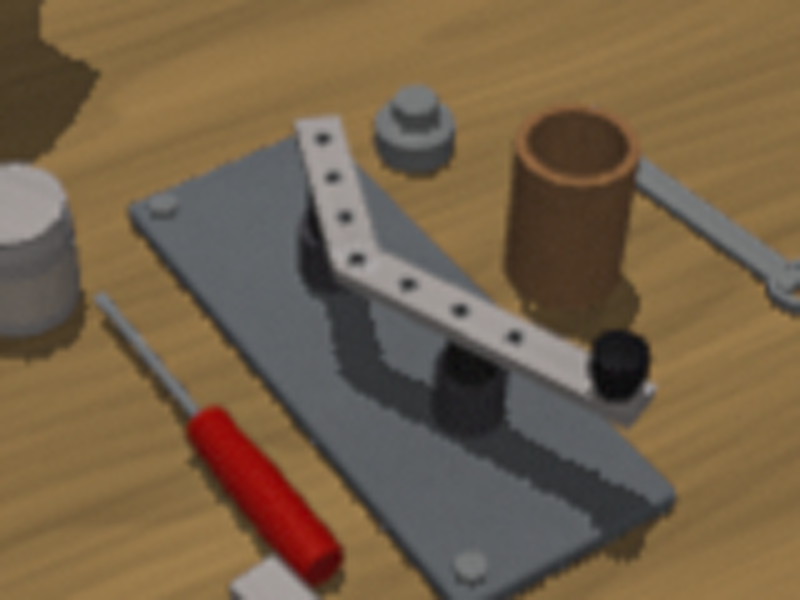

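The top crop shows the knob at (260,128) and holes 1–7 running from (313,239) through the bend at (400,411) to about (341,597). The scene crop shows the same order, from hole 1 at (515,337) to hole 7 at (322,138). The tube is left of the strip and the collar is near the free end.

```bash
cat > fit.py <<'E'
from h import *
from scipy.optimize import least_squares
def centroids(g,pts,r=2.5):
    out=[]
    for p in pts:
        p=np.array(p,float)
        for _ in range(3):
            v,u=np.mgrid[int(p[1])-4:int(p[1])+6,int(p[0])-4:int(p[0])+6]
            m=np.hypot(u-p[0],v-p[1])<r; w=np.clip(np.percentile(g[v,u][m],75)-g[v,u],0,None)*m
            p=np.array([(w*u).sum(),(w*v).sum()])/w.sum()
        out.append(p)
    return np.array(out)
def model(q,s):
    a=q[2];b=a+s*np.radians(44);d=np.arange(3,0,-1)[:,None]*.028
    A=q[:2]-d*[np.cos(a),np.sin(a)];B=q[:2]+d[::-1]*[np.cos(b),np.sin(b)]
    return np.vstack([A,q[:2],B])
E
python3 - <<'E'
from fit import *
T=np.array([[313,239],[342,297],[371,354],[400,411],[380,474],[361,536],[341,597]])
S=np.array([[515,337],[461,310],[407,285],[357,259],[345,217],[333,177],[322,138]])
W=[]
for n,c,o in(('top',T,(220,110)),('scene',S,(260,140))):
    im=bot.get_image(n); g=cv2.cvtColor(im['color'],cv2.COLOR_RGB2GRAY).astype(float)
    p=(c+.5)/5-.5+o; q=centroids(g,p); print(n,(q-p).round(1).tolist())
    W.append(unproj(im,q,.074)[:,:2])
W.append((W[0]+W[1])/2)
for w in W:
  for s in(1,-1):
    f=least_squares(lambda q:(model(q,s)-w).ravel(),[*w[3],np.arctan2(*(w[3]-w[0])[::-1])])
    r=np.sqrt(f.cost*2/7)
    if r<.006: print(s,f.x.round(4),'rms mm',r*1e3); M=model(f.x,s); print(M.round(4).tolist())
np.save('M.npy',M)
# shift in tool axes
st=bot.read_state(); Rt=rot(st['tcp_rot'])
P=np.c_[M,np.full(7,.074)]
print('tool shift cm',((P-st['tcp_pos'])@Rt*100).round(2).tolist())
E
```

```text
top [[0.0, 0.0], [-0.0, -0.1], [-0.1, -0.0], [0.1, 0.2], [0.1, -0.1], [-0.0, -0.1], [-0.0, 0.3]]
scene [[-0.1, 0.0], [-0.2, 0.1], [0.2, -0.2], [-0.1, -0.1], [-0.0, -0.0], [-0.0, -0.0], [0.1, 0.1]]
-1 [ 0.5751  0.0996 -2.6709] rms mm 0.12485050109699783
[[0.6499, 0.1377], [0.625, 0.125], [0.6, 0.1123], [0.5751, 0.0996], [0.5483, 0.1078], [0.5215, 0.116], [0.4948, 0.1242]]
-1 [ 0.5754  0.1008 -2.6702] rms mm 0.1443315557266396
[[0.6503, 0.1389], [0.6253, 0.1262], [0.6004, 0.1135], [0.5754, 0.1008], [0.5486, 0.109], [0.5219, 0.1171], [0.4951, 0.1253]]
-1 [ 0.5753  0.1002 -2.6705] rms mm 0.09550652577053555
[[0.6501, 0.1383], [0.6252, 0.1256], [0.6002, 0.1129], [0.5753, 0.1002], [0.5485, 0.1084], [0.5217, 0.1166], [0.4949, 0.1248]]
tool shift cm [[64.71, -39.84, 15.73], [61.91, -39.75, 15.73], [59.11, -39.66, 15.73], [56.31, -39.57, 15.73], [54.24, -41.45, 15.73], [52.17, -43.34, 15.73], [50.09, -45.22, 15.73]]
```

Request:
arm_command(
  rows=[
    {"translation": [1.5,-1,0],"twist": 0},
    {"translation": [4.5,-2.8,0.5],"twist": 0},
    {"translation": [8,-5,1],"twist": 0},
    {"translation": [11.5,-7,1.5],"twist": 0},
    {"translation": [15,-9.2,2],"twist": 0},
    {"translation": [18.5,-11.4,2.5],"twist": 0},
    {"translation": [22,-13.5,3],"twist": 0},
    {"translation": [25.5,-15.7,3.5],"twist": 0},
    {"translation": [29,-17.8,4],"twist": 0},
    {"translation": [32.5,-20,4.5],"twist": 0},
    {"translation": [36,-22,5],"twist": 0},
    {"translation": [39.5,-24.3,5.5],"twist": 0},
    {"translation": [43,-26.5,6],"twist": 0},
    {"translation": [46.5,-28.6,6.5],"twist": 0},
    {"translation": [50,-30.8,7],"twist": 0},
    {"translation": [53.5,-33,7.5],"twist": 0},
    {"translation": [57,-35,8],"twist": 0},
    {"translation": [60.5,-37.2,8.5],"twist": 0},
    {"translation": [63,-38.8,9],"twist": 0},
    {"translation": [64.7,-39.8,9],"twist": 0},
  ],
  fingers=0,
  newtons=20,
)

```text
time_s: 3.07
tcp_pos: [0.6507, 0.1409, 0.1393]
tcp_rot: [-3.141, 0.002, 0.442]
force: [-0.6, -1.7, -0.6]
grip_width: 0.0
finger_force: 0.0
```

Request:
arm_command(
  rows=[
    {"translation": [0,0,0],"twist": 0},
    {"translation": [0,0,0],"twist": 0},
    {"translation": [0,0,0],"twist": 0},
    {"translation": [0,0,0],"twist": 0},
    {"translation": [0,0,0],"twist": 0},
    {"translation": [0,0,0],"twist": 0},
  ],
)

```text
time_s: 3.57
tcp_pos: [0.65, 0.1371, 0.1419]
tcp_rot: [3.141, -0.001, 0.439]
force: [0.2, 0.2, 0.1]
grip_width: -0.0
finger_force: 0.0
```

```bash
cat > rel.py <<'E'
from h import *
st=bot.read_state(); M=np.load('M.npy'); P=np.c_[M,np.full(7,.074)]
print(st['time_s'],st['tcp_pos'],st['tcp_rot'],st['force'],st['grip_width'])
print('tool shift cm',((P-st['tcp_pos'])@rot(st['tcp_rot'])*100).round(2).tolist())
E
python3 - <<'E'
import rel
from h import *
im=bot.get_image('scene'); u,v=proj(im,rel.st['tcp_pos'])[0]; print(u,v, proj(im,rel.P).round(1).tolist())
a=im['color'][120:260,280:440,::-1]; cv2.imwrite('pics/a.png',cv2.resize(a,None,fx=4,fy=4,interpolation=cv2.INTER_CUBIC))
E
```

```text
3.5667 [0.64999784 0.13705765 0.14187687] [ 3.14141726e+00 -6.27303825e-04  4.38690107e-01] [0.18899277 0.2153141  0.10893001] -4.515483221395276e-05
tool shift cm [[0.06, -0.11, 6.79], [-2.74, -0.02, 6.79], [-5.54, 0.07, 6.78], [-8.34, 0.16, 6.78], [-10.41, -1.72, 6.78], [-12.49, -3.6, 6.78], [-14.57, -5.47, 6.78]]
364.0696758235811 184.92501521727388 [[362.2, 207.1], [351.4, 201.7], [340.9, 196.5], [330.6, 191.4], [328.2, 183.0], [326.0, 175.0], [323.8, 167.3]]
```

View pics/a.png

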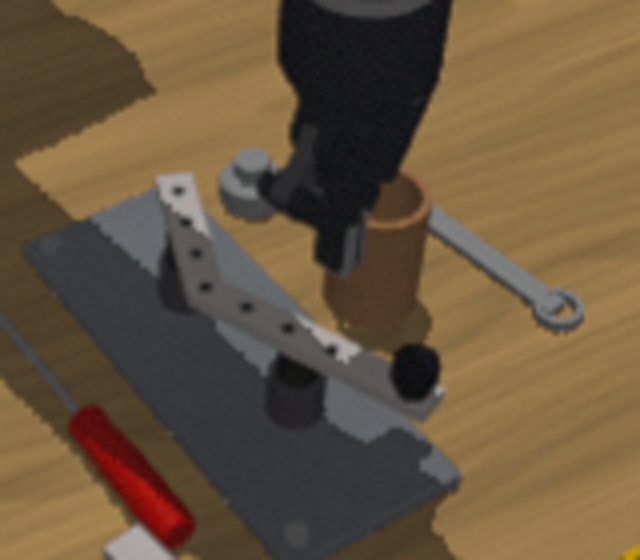

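The fingertips are above hole 1, with the tip at crop (337,265), which agrees with the projection. I'll lower now.

Request:
arm_command(
  rows=[
    {"translation": [0.05,-0.1,1.5],"twist": 0},
    {"translation": [0.05,-0.1,3.5],"twist": 0},
    {"translation": [0.05,-0.1,5],"twist": 0},
    {"translation": [0.05,-0.1,5.8],"twist": 0},
    {"translation": [0.05,-0.1,6.2],"twist": 0},
    {"translation": [0.05,-0.1,6.2],"twist": 0},
    {"translation": [0.05,-0.1,6.2],"twist": 0},
    {"translation": [0.05,-0.1,6.2],"twist": 0},
    {"translation": [0.05,-0.1,6.2],"twist": 0},
    {"translation": [0.05,-0.1,6.2],"twist": 0},
  ],
)

```text
time_s: 4.45
tcp_pos: [0.6505, 0.1391, 0.0801]
tcp_rot: [3.141, -0.001, 0.44]
force: [0.2, 0.4, -0.2]
grip_width: 0.0
finger_force: 0.0
```

```bash
python3 rel.py
```

```text
4.45 [0.65052274 0.13912834 0.08008651] [ 3.14134202e+00 -1.10523977e-03  4.39768367e-01] [ 0.23712688  0.44324055 -0.17026199] 1.922327760927119e-05
tool shift cm [[-0.07, 0.06, 0.61], [-2.87, 0.14, 0.61], [-5.67, 0.23, 0.6], [-8.47, 0.32, 0.6], [-10.54, -1.56, 0.6], [-12.62, -3.44, 0.59], [-14.69, -5.32, 0.59]]
```

Request:
arm_command(
  rows=[
    {"translation": [0,0,0.2],"twist": 0},
    {"translation": [0,0,0.4],"twist": 0},
    {"translation": [0,0,0.6],"twist": 0},
    {"translation": [0,0,0.75],"twist": 0},
    {"translation": [0,0,0.9],"twist": 0},
    {"translation": [0,0,1.0],"twist": 0},
    {"translation": [0,0,1.0],"twist": 0},
    {"translation": [0,0,1.0],"twist": 0},
    {"translation": [0,0,1.0],"twist": 0},
    {"translation": [0,0,1.0],"twist": 0},
  ],
)

```text
time_s: 5.28
tcp_pos: [0.6502, 0.1391, 0.0695]
tcp_rot: [3.142, -0.0, 0.44]
force: [-1.1, 0.3, 2.5]
grip_width: 0.0002
finger_force: 1.2
```

Run:
```python
import rel
from h import *
F=[]
for _ in range(6): bot.get_image('scene'); s=bot.read_state(); F.append([*s['force'],*(s['tcp_pos']*1000)])
print(np.mean(F,0).round(2),np.std(F,0).round(2),s['time_s'])
im=bot.get_image('scene')
a=im['color'][120:260,280:440,::-1]; cv2.imwrite('pics/b.png',cv2.resize(a,None,fx=4,fy=4,interpolation=cv2.INTER_CUBIC))
```

```text
5.2833 [0.65019054 0.13907957 0.06947528] [ 3.14158613e+00 -1.59210562e-04  4.39845436e-01] [-1.0743751   0.29758306  2.50608567] 0.00019894166851494008
tool shift cm [[-0.04, 0.07, -0.45], [-2.84, 0.15, -0.45], [-5.64, 0.24, -0.45], [-8.44, 0.33, -0.45], [-10.51, -1.55, -0.45], [-12.58, -3.43, -0.45], [-14.66, -5.32, -0.45]]
[-6.0000e-01 -2.7000e-01  2.6900e+00  6.5019e+02  1.3906e+02  6.9360e+01] [0.39 0.39 0.32 0.01 0.01 0.03] 5.5833
```

View pics/b.png

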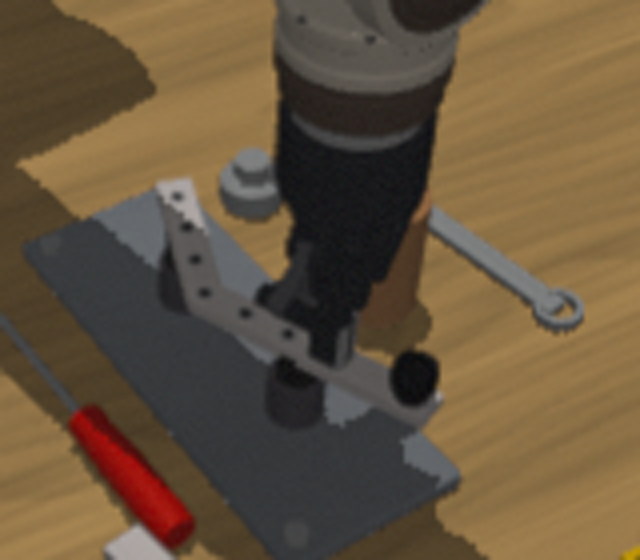

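Contact is made at hole 1 with about 2.5 N, and the strip has sunk about 5 mm. I'll ease off a little and slide to hole 3.

Request:
arm_command(
  rows=[
    {"translation": [-0.1,0.07,-0.03],"twist": 0},
    {"translation": [-0.35,0.08,-0.06],"twist": 0},
    {"translation": [-0.65,0.09,-0.1],"twist": 0},
    {"translation": [-0.95,0.1,-0.1],"twist": 0},
    {"translation": [-1.25,0.11,-0.1],"twist": 0},
    {"translation": [-1.55,0.12,-0.1],"twist": 0},
    {"translation": [-1.85,0.13,-0.1],"twist": 0},
    {"translation": [-2.15,0.14,-0.1],"twist": 0},
    {"translation": [-2.45,0.15,-0.1],"twist": 0},
    {"translation": [-2.75,0.15,-0.1],"twist": 0},
    {"translation": [-3.05,0.16,-0.1],"twist": 0},
    {"translation": [-3.35,0.17,-0.1],"twist": 0},
    {"translation": [-3.65,0.18,-0.1],"twist": 0},
    {"translation": [-3.95,0.19,-0.1],"twist": 0},
    {"translation": [-4.25,0.2,-0.1],"twist": 0},
    {"translation": [-4.55,0.21,-0.1],"twist": 0},
    {"translation": [-4.85,0.22,-0.1],"twist": 0},
    {"translation": [-5.15,0.22,-0.1],"twist": 0},
    {"translation": [-5.4,0.23,-0.1],"twist": 0},
    {"translation": [-5.6,0.24,-0.1],"twist": 0},
  ],
)

```text
time_s: 7.3
tcp_pos: [0.6003, 0.1129, 0.0703]
tcp_rot: [-3.142, -0.0, 0.44]
force: [1.5, 1.4, 2.7]
grip_width: 0.0002
finger_force: 0.9
```

```bash
python3 rel.py
```

```text
7.3 [0.60026181 0.11290411 0.07031189] [-3.14154149e+00 -1.65469664e-05  4.39795460e-01] [1.46341179 1.37848893 2.66480898] 0.0001688368088078846
tool shift cm [[5.59, -0.18, -0.37], [2.79, -0.09, -0.37], [-0.01, -0.0, -0.37], [-2.8, 0.09, -0.37], [-4.88, -1.8, -0.37], [-6.95, -3.68, -0.37], [-9.03, -5.56, -0.37]]
```

Now at hole 3, on the centre line. Next I'll go round the bend to hole 5, passing through the centre of hole 4.

Request:
arm_command(
  rows=[
    {"translation": [-0.25,0.01,0],"twist": 0},
    {"translation": [-0.55,0.02,0],"twist": 0},
    {"translation": [-0.85,0.03,0],"twist": 0},
    {"translation": [-1.2,0.04,0],"twist": 0},
    {"translation": [-1.55,0.05,0],"twist": 0},
    {"translation": [-1.9,0.06,0],"twist": 0},
    {"translation": [-2.25,0.07,0],"twist": 0},
    {"translation": [-2.55,0.08,0],"twist": 0},
    {"translation": [-2.8,0.09,0],"twist": 0},
    {"translation": [-2.8,0.09,0],"twist": 0},
    {"translation": [-2.8,0.09,0],"twist": 0},
    {"translation": [-2.95,-0.05,0],"twist": 0},
    {"translation": [-3.2,-0.27,0],"twist": 0},
    {"translation": [-3.45,-0.5,0],"twist": 0},
    {"translation": [-3.7,-0.73,0],"twist": 0},
    {"translation": [-3.95,-0.96,0],"twist": 0},
    {"translation": [-4.2,-1.18,0],"twist": 0},
    {"translation": [-4.45,-1.41,0],"twist": 0},
    {"translation": [-4.7,-1.64,0],"twist": 0},
    {"translation": [-4.88,-1.8,0],"twist": 0},
  ],
)

```text
time_s: 8.97
tcp_pos: [0.5483, 0.1087, 0.0703]
tcp_rot: [-3.142, -0.0, 0.44]
force: [1.2, 0.7, 1.8]
grip_width: 0.0005
finger_force: 0.9
```

```bash
python3 rel.py
```

```text
8.9667 [0.54830766 0.10871446 0.07033401] [-3.14158560e+00 -4.72757972e-05  4.39954066e-01] [1.2319862  0.72072381 1.75342573] 0.0004806725345187349
tool shift cm [[10.47, 1.66, -0.37], [7.67, 1.74, -0.37], [4.87, 1.83, -0.37], [2.08, 1.92, -0.37], [0.0, 0.04, -0.37], [-2.07, -1.84, -0.37], [-4.15, -3.73, -0.37]]
```

Request:
arm_command(
  rows=[
    {"translation": [-0.15,-0.1,0],"twist": 0},
    {"translation": [-0.4,-0.32,0],"twist": 0},
    {"translation": [-0.65,-0.55,0],"twist": 0},
    {"translation": [-0.9,-0.78,0],"twist": 0},
    {"translation": [-1.15,-1.0,0],"twist": 0},
    {"translation": [-1.4,-1.23,0],"twist": 0},
    {"translation": [-1.65,-1.46,0],"twist": 0},
    {"translation": [-1.9,-1.69,0],"twist": 0},
    {"translation": [-2.15,-1.91,0],"twist": 0},
    {"translation": [-2.4,-2.14,0],"twist": 0},
    {"translation": [-2.65,-2.37,0],"twist": 0},
    {"translation": [-2.9,-2.59,0],"twist": 0},
    {"translation": [-3.15,-2.82,0],"twist": 0},
    {"translation": [-3.4,-3.05,0],"twist": 0},
    {"translation": [-3.65,-3.27,0],"twist": 0},
    {"translation": [-3.9,-3.5,0],"twist": 0},
    {"translation": [-4.15,-3.73,0],"twist": 0},
    {"translation": [-4.15,-3.73,0],"twist": 0},
    {"translation": [-4.15,-3.73,0],"twist": 0},
    {"translation": [-4.15,-3.73,0],"twist": 0},
  ],
)

```text
time_s: 10.63
tcp_pos: [0.4949, 0.1247, 0.0701]
tcp_rot: [-3.141, 0.001, 0.44]
force: [-0.8, -0.4, 1.4]
grip_width: 0.0001
finger_force: 1.0
```

Run:
```python
import rel
from h import *
im=bot.get_image('scene')
a=im['color'][120:260,280:440,::-1]; cv2.imwrite('pics/c.png',cv2.resize(a,None,fx=4,fy=4,interpolation=cv2.INTER_CUBIC))
```

```text
10.6333 [0.49489468 0.12471921 0.07010525] [-3.14103616e+00  7.05028559e-04  4.39990479e-01] [-0.82258798 -0.35585613  1.42952158] 0.00010644859358841274
tool shift cm [[14.62, 5.38, -0.4], [11.82, 5.47, -0.4], [9.02, 5.55, -0.4], [6.23, 5.64, -0.4], [4.15, 3.76, -0.39], [2.08, 1.88, -0.39], [0.0, -0.0, -0.39]]
```

View pics/c.png

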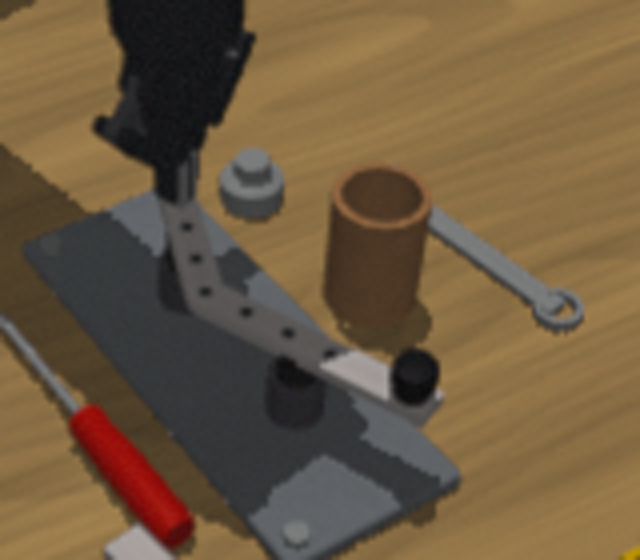

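The fingertips rest on hole 7 at about crop (180,197), with holes 1–6 uncovered. The loose things in view have not moved, and the push is about 1.5–2 N.

```bash
python3 -c "
from plant import bot
print(bot.job_done())"
```

```text
the job is handed in; nothing more can be done
None
```

I ran the closed fingertips along the strip from hole 1 round the bend to hole 7 with about 1.5–2.7 N of downward push. I handed the job in with them still resting on hole 7, the strip about 4 mm down (stop at 20 mm) and the loose things still where they were in the last picture.

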